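Tuck an edging strip under the sprung leaf of a vacuum fixture and hold it flat

ROBOT

A 7-joint arm with a two-finger parallel gripper is mounted at the origin on a cart in front of the work surface, level with it; the furniture and walls round the work are solid. World frame = base frame: x ahead of the robot, y to its left, z up, the work surface at z = 0. Lengths are in m, angles in rad, forces in N, time in s.
With the tool pointing down it reaches from about 0.375 to 0.925 m from the base axis. Payload 3.1 kg.
Tool frame: the origin (TCP) lies at the centre of the arm's flange, where the gripper is bolted on; the fingertips stand 173 mm ahead of it and the grasp point (between the pads) lies 155 mm ahead of it; z points along the fingers, y is the line along which they close (so a half turn about z gives the same grasp; the last joint's range is limited). The gripper opens to 85 mm and grips with 20 to 120 N. Pads are 22 mm wide; open, the fingers measure 114 mm over their backs; the gripper's body (76 mm by 85 mm) begins 54 mm behind the grasp point. The pads swing forward as they close: fully open they stand 13 mm farther back than shut.
Start: joints at [1.158, 0.383, 0.044, 1.598, -0.018, 1.161, -0.05], TCP at [0.201, -0.618, 0.405] pointing down, gripper open.
Joint ranges: [-2.61, 2.61], [-0.41, 2.15], [-1.48, 1.57], [0, 2.5], [-1.57, 4.71], [0.05, 1.97], [-2.85, 2.85]. Speed limits (rad/s): [2.79, 2.79, 3.14, 3.14, 3.14, 3.14, 3.14].

INTERFACE

Orientations are given as a rotation vector (axis times angle).
In Python, from cell import manip, eyes gives the robot as it stands.
- The arm moves only by the shell command python3 -m inch 'ROWS' [FORCE]. ROWS is JSON, a list of rows, each an object with "gripper": the finger opening in mm, from 0 to 85.4; "travel": the shift along the tool's x, y, z each as a share of 10 cm, from -1 to 1, a list of three; "spin": the turn about the tool's z as a share of 60 degrees, from -1 to 1. In form: [{"gripper": gripper, "travel": [dx, dy, dz], "spin": spin}, ...]. A call has 1 to 8 rows; each row shifts and turns the commanded pose from where the row before left it, along the tool's axes as they then stand; what a row does not reach is not made up. A row lasts 1/12 s, in which the tool goes at most 41.7 mm and 7.16 degrees, less where a joint would pass 70% of its speed; a pose out of reach is approached as far as the arm can. A call with a number of a shift or a turn outside -1 to 1 is refused whole. A call with a gripper value outside its range is refused whole. The fingers move at their own pace and stop on an object; FORCE is the grip in N (left out, the last holds). Time passes only in rows, so rows that do not move let the fingers close. It gives the time, the measured TCP pose, the force, the opening and the grip force at its end, in the units of the state.
- manip.get_obs(): the state, without advancing time (a new reading comes with each control period).
- eyes.get_image(name): name is "scene" or "top" or "wrist"; returns a dict with "frame" (384x512x3 uint8, red, green, blue), "fx", "fy", "cx", "cy" (pixels), "k1" (the pictures are not rectified: a ray, as slopes to the right and down, at radius r is drawn at 1 + k1 r^2 times it, then the intrinsics apply), "rvec" (rotation vector, rad) and "tvec" (3), from world to camera coordinates, as OpenCV has them. Camera axes: x right, y down, z forward; pixel columns grow to the right and rows downward; lengths in m; the calibration is good to about 2 mm. A picture is of the moment at which its call begins. There is no depth.
- manip.finish_job(): hands the job in; it is judged then, once.
The state is a dict: "clock": time; "q": joint angles; "qd": joint speeds; "joint_efforts": joint torques, N m; "tcp_pos": TCP position; "ee_rot": TCP orientation; "contact_force": force on the tool from outside, world axes, zero at the start; "torque": the same for the moment, N m; "opening": opening from 0.0 (shut) to 1.0 (fully open); "gripper_force": force on a finger pad.
Only numpy, scipy, OpenCV 4.12 (cv2) and the standard library are available. Lean on these libraries where they do the work, as an engineer would, in place of code of your own. Each camera call takes 0.05 s, during which the arm holds its last target. There are 200 camera calls.

TASK

Set up the aluminium edging strip on the vacuum fixture for its flatness check: first turn the red lever of the vacuum valve to half open (45 degrees, midway between across the pipe and along it), since full suction would bow the strip. Then take the strip by its upright rib, slide its thin edge along the bed under the sprung steel leaf, without lifting the leaf, until the edge butts squarely against the stop behind it, centred between the two white end marks. Finish while still gripping the rib and pressing the strip down flat on the bed so that the vacuum can take hold: do not let go, and leave the tools around it alone.

Things in the scene. Friction and masses are not known exactly. Their poses are not given: they have to be found in the camera images.
- bed: dark grey flat bed of the vacuum fixture, 190 x 200 x 30 mm, fixed. Origin on its top face (30 mm above the bench), centre line, at the foot of the stop; x points to the stop (roughly away from the robot), y to the valve, z up. It runs x = -140 to +50, y = -100 to +100 mm. The stop face is the plane x = 0, 6 mm high, 190 mm wide. White end marks at y = -62 and +62 mm. Cord and holes are flush
- leaf (a joint): sprung leaf, hinged at its back 30 mm behind the stop: 0 = down at rest, grows as its front edge is lifted (0.08 = edge about 5 mm up); a weak spring (about 2 N at the edge) presses it down to 0
- leaf_edge (a point): middle of the front edge of the sprung steel leaf (150 mm wide, centred on the bed), about 11 mm over the bed at rest, 38 mm before the stop. The edge is kicked up by 4.5 mm as a lead-in; from 30 mm before the stop back to it the leaf's flat underside is 6 mm above the bed. Leaf and hinge reach no higher than 25 mm over the bed
- strip: loose bright aluminium edging strip of L section, 75 mm (x) x 120 mm (y), 0.15 kg, lying on its flange on the bench to the right. Origin: centre of its flat underside. The flange is 4 mm thick; its thin front edge is at x = +37.5 mm. At the back an upright rib, 10 mm thick, 32 mm high above the underside and 120 mm long, runs along y from x = -37.5 to -27.5 mm
- strip_edge (a point): middle of the strip's front edge, on the underside
- strip_rib (a point): middle of the top of the strip's rib, 32 mm above the underside: pinch the rib here across its 10 mm thickness (fingers closing along the strip's x), from above
- valve_lever (a joint): red lever of the brass quarter-turn valve on the fixture's side: 0 = shut (lever across the pipe, along the bed's -x, to the robot), 1.571 = open (along the copper pipe, the bed's +y), 0.785 = half open. It grows clockwise seen from above, about the vertical axis through point valve_axis; stays where it is left; friction 0.22 N m
- valve_axis (a point): the valve's vertical turning axis, at the height of the lever's middle, 48 mm above the bench
- lever_grip (a point): centre of the lever's red sleeve, 60 mm from the turning axis, 48 mm above the bench; sleeve 12 mm wide, 10 mm thick (43 to 53 mm above the bench), from 28 to 88 mm from the axis
- v_block: ground steel V block, 50 x 44 x 36 mm, bystander; origin under its centre
- oil_bottle: cream oil bottle with red spout, 52 x 48 x 145 mm, bystander; origin under its centre
- oilstone: grey-brown oil stone, 25 x 100 x 12 mm, bystander; origin under its centre
- block_top (a point): middle of the top of the tall grey steel block that always stands between the strip and the fixture: about 260 (x) x 110 (y) mm, 240 mm high, carrying an indicator stand that reaches about 400 mm above the bench; an obstacle, to be carried round on its far side (x over 0.55 m) or over

How it is judged:
On the way, in this order (a step that is already met when the one before it is completed fails the run):
1. the valve lever stands half open (value of joint valve_lever between 0.645 and 0.925 rad), for 0.3 s.
2. the strip's front edge is under the leaf, low on the bed (x of strip_edge in the frame of bed between -0.022 and 0.003 m and z of strip_edge in the frame of bed between -0.003 and 0.004 m and y of strip_edge in the frame of bed between -0.04 and 0.04 m), for 0.1 s.
At the end, for the whole second after the job is handed in: Through the last second, still gripping the rib: lever within 0.14 rad of half open; strip edge within 3 mm of the stop, 7 mm of centre, 0.05 rad of square; strip flat (tilt under 0.03, edge under 1.5 mm off the bed), still, pressed on the bed with over 4 N; leaf down (under 0.05 rad) (all of step 1 and x of strip_edge in the frame of bed between -0.003 and 0.003 m and y of strip_edge in the frame of bed between -0.007 and 0.007 m and z of strip_edge in the frame of bed below 0.0015 m and angle between the x axis of strip and the x axis of bed, either way round below 0.05 rad and angle between strip's own z axis and vertical below 0.03 rad and linear speed of strip below 0.01 m/s and contact force between strip and bed above 4 N and contact force between the fingers and strip above 3 N and value of joint leaf below 0.05 rad); the arm keeps its last pose, push and grip.
It fails at once if the leaf was lifted (over 0.08 rad, about 5 mm at its edge) (value of joint leaf above 0.08 rad).
It fails at once if a bystander was disturbed (moved over 20 mm) (distance of any of v_block, oil_bottle, oilstone from where it was at the start of the episode above 0.02 m).
It also fails if it takes over 58 s, if anything falls off the work surface, if the arm or the gripper's body presses on something with over 40 N, if the wrist force passes 120 N, or if a joint passes its speed limit or range.

## Working session

There is one attempt and no reset: what is moved stays moved. The work goes in short steps, Python scripts to look and compute and a shell command to move; the robot and the scene stay as the last step left them, time stands still between calls to the robot, and variables do not carry over. Pictures are saved under pics/ and viewed, at most 10 in all, crops included, and the job is handed in when it is done.

```bash
ls; mkdir -p pics; python3 - <<'E'
from cell import manip, eyes
import cv2, pickle
d={}
for n in("scene","top"):
    d[n]=eyes.get_image(n); cv2.imwrite(f"pics/{n}0.png",cv2.resize(d[n]["frame"][...,::-1],(768,576),interpolation=cv2.INTER_CUBIC))
pickle.dump(d,open("im0.pkl","wb"))
print(manip.get_obs())
for n in d: print({k:v for k,v in d[n].items() if k!="frame"})
E
```

```text
pics
{'clock': 0.1, 'q': array([ 1.15818953,  0.38375921,  0.04384452,  1.59941383, -0.0178771 ,
        1.16119411, -0.0498978 ]), 'qd': array([-9.56989182e-05, -1.90058606e-03, -1.34354991e-04, -3.55271784e-03,
        1.10631575e-04, -1.52610801e-03,  6.25703905e-04]), 'joint_efforts': array([ 2.36166452e-03, -4.34729898e+01,  1.02890074e+00, -2.50454503e+01,
        1.08916484e-02,  5.43497488e-03,  1.06766555e-05]), 'tcp_pos': array([ 0.20113835, -0.61763609,  0.40341   ]), 'ee_rot': array([-3.10043840e+00, -4.92223646e-01,  8.15914741e-04]), 'contact_force': array([ 0.33792666,  0.05866466, -0.46459897]), 'torque': array([-0.01324632, -0.02369944,  0.02588991]), 'gripper_force': 0.0, 'opening': 1.0020656958053908}
{'fx': 390.68995353973304, 'fy': 390.68995353973304, 'cx': 254.09997432950703, 'cy': 192.347454586444, 'k1': -0.024001881724780835, 'rvec': array([ 1.81504618, -1.07157835,  0.65315749]), 'tvec': array([-0.29731649,  0.33338607,  1.12957989])}
{'fx': 347.932651002648, 'fy': 347.932651002648, 'cx': 255.82257074213783, 'cy': 190.63074488774743, 'k1': -0.00022224256992025725, 'rvec': array([ 2.17362522, -2.15774512,  0.11248671]), 'tvec': array([-0.02537118,  0.53527842,  1.10679701])}
```

View pics/top0.png

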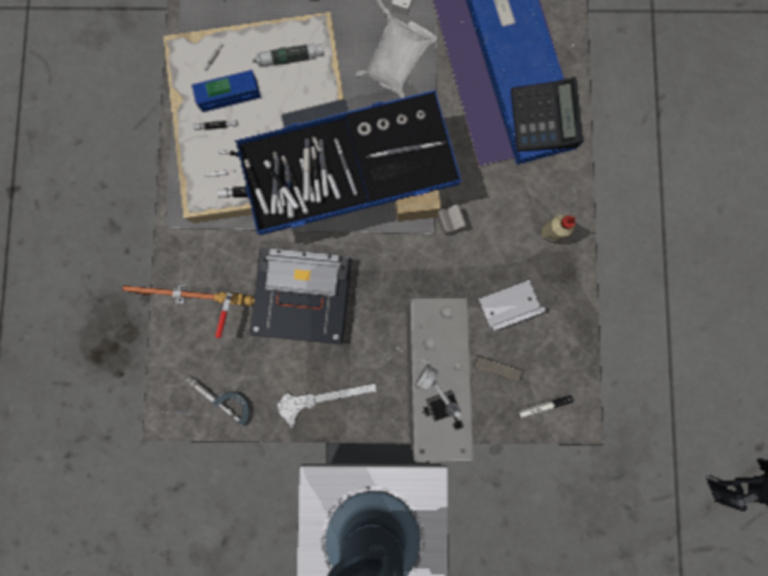

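View pics/scene0.png

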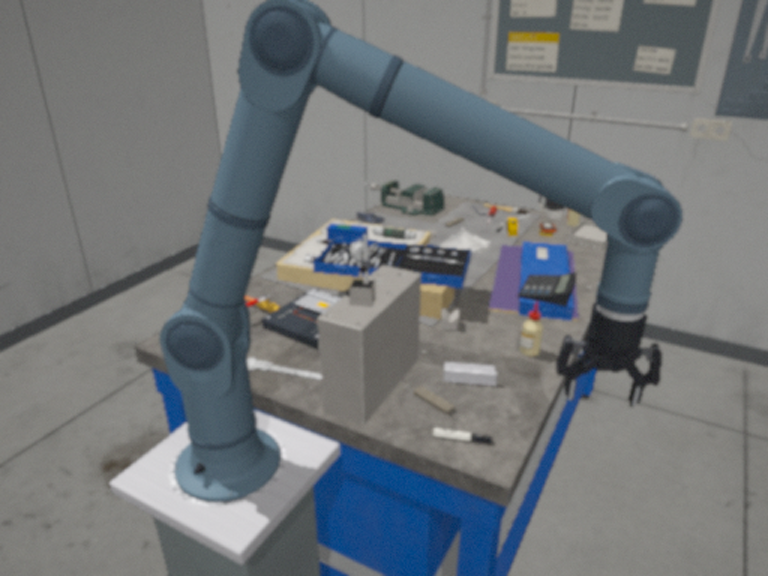

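The top view (768×576) shows the fixture at about (302,295) and the red lever from (228,298) to (220,335). The strip is at about (512,305) with its rib on the near side, the steel block is at (440,380), and the bottle is at (560,228). I'll zoom in on the fixture and strip to measure them.

```bash
cat > h.py <<'E'
import numpy as np, cv2, pickle
from scipy.spatial.transform import Rotation as R
def ray(im,u,v):
    K=np.array([[im["fx"],0,im["cx"]],[0,im["fy"],im["cy"]],[0,0,1]])
    p=cv2.undistortPoints(np.array([[[u,v]]],float),K,np.array([im["k1"],0,0,0]))[0,0]
    Rm=cv2.Rodrigues(im["rvec"])[0]
    return -Rm.T@im["tvec"], Rm.T@np.array([p[0],p[1],1])
def atz(im,u,v,z):
    c,d=ray(im,u,v); return c+d*(z-c[2])/d[2]
def proj(im,P):
    K=np.array([[im["fx"],0,im["cx"]],[0,im["fy"],im["cy"]],[0,0,1]])
    return cv2.projectPoints(np.atleast_2d(np.array(P,float)),im["rvec"],im["tvec"],K,np.array([im["k1"],0,0,0]))[0][:,0]
E
python3 - <<'E'
from h import *
d=pickle.load(open("im0.pkl","rb")); f=d["top"]["frame"][...,::-1]
a=cv2.resize(f[160:235,135:240],None,fx=7,fy=7,interpolation=cv2.INTER_CUBIC)  # 735x525
cv2.imwrite("pics/fix.png",a)
a=cv2.resize(f[180:230,310:370],None,fx=10,fy=10,interpolation=cv2.INTER_CUBIC)
cv2.imwrite("pics/strip.png",a)
E
```

```text
(no output)
```

View pics/fix.png

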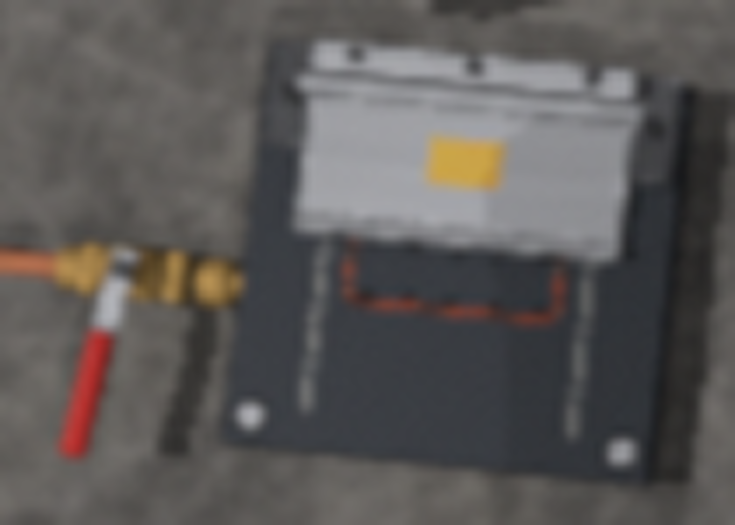

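View pics/strip.png

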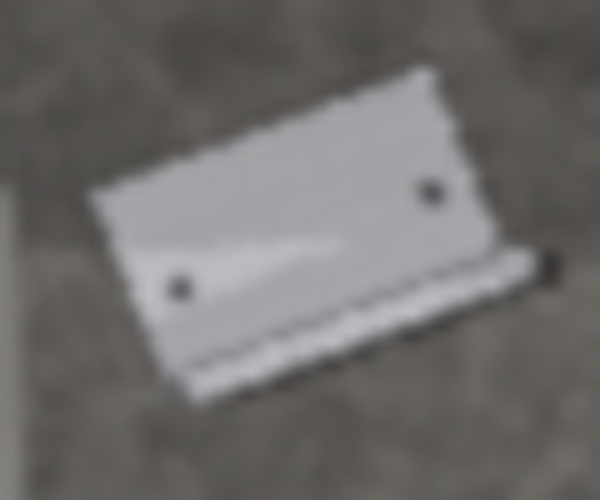

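The crops show:
- **Fixture:** leaf front-edge corners at (296,228) and (612,258). The end-mark lines run (325,235)–(306,410) and (588,265)–(572,438). The lever pivots at (122,262), with its tip at (75,455).
- **Strip:** front corners at (92,192) and (428,68). The rib's back top corner on the left is at (195,402) and its right end is near (540,262).

Next I'll fit the poses.

```bash
cat >> h.py <<'E'
from scipy.optimize import least_squares
def W(pose,P,z0):
    x,y,a=pose; P=np.array(P,float); c,s=np.cos(a),np.sin(a)
    return np.c_[x+c*P[:,0]-s*P[:,1], y+s*P[:,0]+c*P[:,1], z0+P[:,2]]
def fit(im,px,P,z0,g):
    r=least_squares(lambda p:(proj(im,W(p,P,z0))-px).ravel(),g,loss="soft_l1"); return r.x,proj(im,W(r.x,P,z0))-px
E
python3 - <<'E'
from h import *
d=pickle.load(open("im0.pkl","rb")); im=d["top"]
fx=lambda L:np.array([135,160])+(np.array(L,float)+.5)/7-.5
st=lambda L:np.array([310,180])+(np.array(L,float)+.5)/10-.5
# bed
lines=[((325,235),.062),((306,410),.062),((588,265),-.062),((572,438),-.062)]
lc=fx([(296,228),(612,258)])
def res(p):
    r=[]
    for q,yy in lines:
        w=atz(im,*fx([q])[0],.03); dx=w[:2]-p[:2]; r.append((-np.sin(p[2])*dx[0]+np.cos(p[2])*dx[1]-yy)*1000)
    r+=list((proj(im,W(p,[(-.038,.075,.011),(-.038,-.075,.011)],.03))-lc).ravel()*2.3)
    return r
s=least_squares(res,[.5,.15,0]); print("bed",s.x,np.degrees(s.x[2]),np.round(s.fun,1))
for n,P in dict(screwL=(250,415),screwR=(622,452)).items(): print(n,atz(im,*fx([P])[0],.03))
bc=proj(im,W(s.x,[(.05,.1,0),(.05,-.1,0),(-.14,-.1,0),(-.14,.1,0)],.03)); print("bed corners in crop",np.round((bc-[135,160])*7))
ax=atz(im,*fx([(122,262)])[0],.05); tip=atz(im,*fx([(75,455)])[0],.05)
print("axis",ax,"tip",tip,np.linalg.norm(ax-tip),np.degrees(np.arctan2(*(tip-ax)[1::-1])))
px=st([(92,192),(428,68),(195,402),(540,272),(188,372),(530,248)])
P=[(.0375,.06,.004),(.0375,-.06,.004),(-.0375,.06,.032),(-.0375,-.06,.032),(-.0275,.06,.032),(-.0275,-.06,.032)]
p,r=fit(im,px,P,0,[.45,-.25,0.3]); print("strip",p,np.degrees(p[2]),np.round(r,1).tolist()); print("rib",W(p,[(-.0325,0,.032)],0))
for n,u,z in(("bottle base",(553,232),.0),("spout",(568,222),.145),("vblock",(453,219),.036),("stone",(499,368),.012),("blkTL",(412,299),.24),("blkBR",(471,460),.24),("blkTR",(467,298),.24)):
    print(n,atz(im,*(np.array(u)/1.5),z))
np.save("poses.npy",np.array([s.x,p]))
E
```

```text
bed [ 0.55884685  0.15729247 -0.08172781] -4.682658599726821 [-0.1 -0.4  0.6 -0.1 -1.4  0.2  1.2 -0.2]
screwL [0.44154534 0.25430771 0.03      ]
screwR [0.42581758 0.08223205 0.03      ]
bed corners in crop [[263.  37.]
 [687.  75.]
 [647. 481.]
 [215. 442.]]
axis [0.51028108 0.31016552 0.05      ] tip [0.42243614 0.32803219 0.05      ] 0.08964346948569783 168.50349863144757
strip [ 0.49853082 -0.30102917  0.36254919] 20.772538326211386 [[0.3, 0.0], [0.2, -0.0], [0.0, 0.1], [0.0, 0.1], [-0.4, 0.2], [-0.1, -0.4]]
rib [[ 0.46814346 -0.31255558  0.032     ]]
bottle base [ 0.66347971 -0.40186297  0.        ]
spout [ 0.6526593  -0.38474068  0.145     ]
vblock [ 0.68317313 -0.17205523  0.036     ]
stone [ 0.35998566 -0.27279813  0.012     ]
blkTL [ 0.49012256 -0.07203087  0.24      ]
blkBR [ 0.2153155  -0.17315843  0.24      ]
blkTR [ 0.49259558 -0.16895692  0.24      ]
```

```bash
cat > go.py <<'E'
# usage: python3 go.py x y z yaw_deg : from present pose -> tool-frame shift (units of rows, 10cm) and spin (60deg) to bring grasp point there
import sys
from h import *
from cell import manip
def rep(t=None,yaw=None):
    o=manip.get_obs(); M=R.from_rotvec(o["ee_rot"]).as_matrix(); g=o["tcp_pos"]+.155*M[:,2]
    cy=np.degrees(np.arctan2(M[1,0],M[0,0]))
    print("t%.2f grasp"%o["clock"],g.round(4),"tcpz %.3f yaw %.1f tilt %.4f"%(o["tcp_pos"][2],cy,np.hypot(M[0,2],M[1,2])),"F",o["contact_force"].round(1),"op %.3f gf %.1f"%(o["opening"],o["gripper_force"]),"q7 %.2f"%o["q"][6])
    if t is not None:
        w=np.array(t)-g; print("shift now (10cm)",(M.T@w*10).round(3))
        if yaw is not None:
            s=(cy-yaw+180)%360-180; M2=M@R.from_rotvec([0,0,np.radians(s)]).as_matrix()
            print("spin total %.3f (60deg)"%(s/60),"shift after spin",(M2.T@w*10).round(3))
if __name__=="__main__":
    a=[float(v) for v in sys.argv[1:]]
    rep(a[:3] or None,a[3] if len(a)>3 else None)
E
S='{"gripper":60,"travel":[0,0,-0.05],"spin":-0.114}'
python3 -m inch '[{"gripper":60,"travel":[0,0,-0.05],"spin":-0.114},{"gripper":60,"travel":[0,0,-0.05],"spin":-0.114},{"gripper":60,"travel":[0,0,-0.05],"spin":-0.114},{"gripper":60,"travel":[0,0,-0.05],"spin":-0.114},{"gripper":60,"travel":[0,0,-0.05],"spin":-0.114},{"gripper":60,"travel":[0,0,-0.05],"spin":-0.114},{"gripper":60,"travel":[0,0,-0.05],"spin":-0.114},{"gripper":60,"travel":[0,0,-0.05],"spin":-0.114}]'
python3 -m inch '[{"gripper":60,"travel":[0,0,-0.05],"spin":-0.114},{"gripper":60,"travel":[0,0,-0.05],"spin":-0.114},{"gripper":60,"travel":[0,0,-0.05],"spin":-0.114},{"gripper":60,"travel":[0,0,-0.05],"spin":-0.114},{"gripper":60,"travel":[0,0,-0.05],"spin":-0.114},{"gripper":60,"travel":[0,0,-0.05],"spin":-0.114},{"gripper":60,"travel":[0,0,-0.05],"spin":-0.114},{"gripper":60,"travel":[0,0,-0.05],"spin":-0.114}]'
python3 go.py 0.62 -0.12 0.36 168.5
```

```text
clock: 0.77
tcp_pos: [0.2011, -0.6178, 0.444]
ee_rot: [-2.523, -1.87, -0.001]
contact_force: [-1.1, 0.9, -0.6]
opening: 0.705
gripper_force: 0.0
clock: 1.43
tcp_pos: [0.2011, -0.6179, 0.484]
ee_rot: [-1.381, -2.82, -0.002]
contact_force: [-1.0, 0.1, -0.1]
opening: 0.699
gripper_force: 0.0
t1.43 grasp [ 0.201  -0.6177  0.329 ] tcpz 0.484 yaw 127.8 tilt 0.0016 F [-1.   0.1 -0.1] op 0.699 gf 0.0 q7 1.79
shift now (10cm) [ 1.364  6.361 -0.305]
spin total -0.678 (60deg) shift after spin [-3.113  5.712 -0.305]
```

```bash

python3 -m inch '[{"gripper":60,"travel":[0.08,0.35,-0.03],"spin":0},{"gripper":60,"travel":[0.08,0.35,-0.03],"spin":0},{"gripper":60,"travel":[0.08,0.35,-0.03],"spin":0},{"gripper":60,"travel":[0.08,0.35,-0.03],"spin":0},{"gripper":60,"travel":[0.08,0.35,-0.03],"spin":0},{"gripper":60,"travel":[0.08,0.35,-0.03],"spin":0},{"gripper":60,"travel":[0.08,0.35,-0.03],"spin":0},{"gripper":60,"travel":[0.08,0.35,-0.03],"spin":0}]'
python3 -m inch '[{"gripper":60,"travel":[0.08,0.35,0],"spin":0},{"gripper":60,"travel":[0.08,0.35,0],"spin":0},{"gripper":60,"travel":[0.08,0.35,0],"spin":0},{"gripper":60,"travel":[0.08,0.35,0],"spin":0},{"gripper":60,"travel":[0.08,0.35,0],"spin":0},{"gripper":60,"travel":[0.08,0.35,0],"spin":0},{"gripper":60,"travel":[0.08,0.35,0],"spin":0},{"gripper":60,"travel":[0.08,0.35,0],"spin":0}]'
python3 go.py 0.452 0.322 0.34 168.5
```

```text
clock: 2.1
tcp_pos: [0.3851, -0.3952, 0.5083]
ee_rot: [-1.39, -2.816, -0.0]
contact_force: [0.7, -0.5, 0.7]
opening: 0.7
gripper_force: 0.0
clock: 2.77
tcp_pos: [0.5684, -0.1744, 0.5081]
ee_rot: [-1.39, -2.816, 0.001]
contact_force: [1.0, -0.7, 0.1]
opening: 0.7
gripper_force: 0.0
t2.77 grasp [ 0.5682 -0.1744  0.3531] tcpz 0.508 yaw 127.5 tilt 0.0010 F [ 1.  -0.7  0.1] op 0.700 gf 0.0 q7 0.76
shift now (10cm) [4.647 2.097 0.132]
spin total -0.684 (60deg) shift after spin [2.128 4.632 0.132]
```

```bash

python3 -m inch '[{"gripper":60,"travel":[0,0,0],"spin":-0.114},{"gripper":60,"travel":[0,0,0],"spin":-0.114},{"gripper":60,"travel":[0,0,0],"spin":-0.114},{"gripper":60,"travel":[0,0,0],"spin":-0.114},{"gripper":60,"travel":[0,0,0],"spin":-0.114},{"gripper":60,"travel":[0,0,0],"spin":-0.114},{"gripper":60,"travel":[0.15,0.33,0],"spin":0},{"gripper":60,"travel":[0.15,0.33,0],"spin":0}]'
python3 -m inch '[{"gripper":60,"travel":[0.15,0.33,0],"spin":0},{"gripper":60,"travel":[0.15,0.33,0],"spin":0},{"gripper":60,"travel":[0.15,0.33,0],"spin":0},{"gripper":60,"travel":[0.15,0.33,0],"spin":0},{"gripper":60,"travel":[0.15,0.33,0],"spin":0},{"gripper":60,"travel":[0.15,0.33,0],"spin":0},{"gripper":60,"travel":[0.15,0.33,0],"spin":0},{"gripper":60,"travel":[0.15,0.33,0],"spin":0}]'
python3 -m inch '[{"gripper":60,"travel":[0.15,0.33,0.05],"spin":0},{"gripper":60,"travel":[0.15,0.33,0.1],"spin":0},{"gripper":60,"travel":[0.15,0.33,0.1],"spin":0},{"gripper":60,"travel":[0.15,0.33,0.1],"spin":0},{"gripper":60,"travel":[0,0,0.3],"spin":0},{"gripper":60,"travel":[0,0,0.3],"spin":0},{"gripper":60,"travel":[0,0,0.3],"spin":0},{"gripper":60,"travel":[0,0,0.0],"spin":0}]'
python3 go.py 0.452 0.322 0.05 168.5
python3 - <<'E'
from cell import manip, eyes
import cv2
im=eyes.get_image("wrist"); cv2.imwrite("pics/w1.png",im["frame"][...,::-1])
import pickle; pickle.dump(im,open("w1.pkl","wb"))
E
```

```text
clock: 3.43
tcp_pos: [0.5512, -0.108, 0.5073]
ee_rot: [-0.325, -3.123, -0.001]
contact_force: [0.6, 1.6, 0.4]
opening: 0.705
gripper_force: 0.0
clock: 4.1
tcp_pos: [0.4855, 0.1789, 0.5083]
ee_rot: [-0.315, -3.126, 0.002]
contact_force: [0.8, 0.4, 0.4]
opening: 0.709
gripper_force: 0.0
clock: 4.77
tcp_pos: [0.4519, 0.3164, 0.3769]
ee_rot: [-0.312, -3.116, 0.013]
contact_force: [-0.9, -0.9, -0.8]
opening: 0.703
gripper_force: 0.0
t4.77 grasp [0.4502 0.3153 0.2219] tcpz 0.377 yaw 168.6 tilt 0.0132 F [-0.9 -0.9 -0.8] op 0.703 gf 0.0 q7 0.41
shift now (10cm) [-0.021  0.085  1.718]
spin total 0.001 (60deg) shift after spin [-0.021  0.086  1.718]
```

View pics/w1.png

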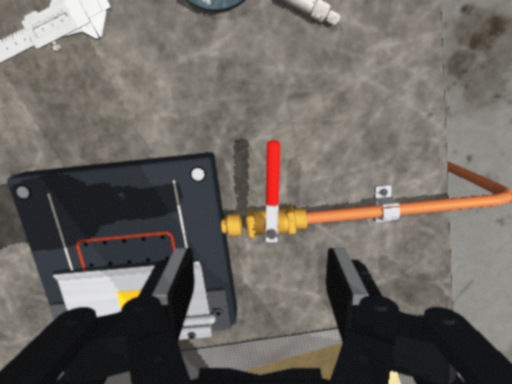

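The wrist view shows the lever clearly, with its sleeve tip at (274,142) and pivot at (271,222–235). The white lines run (50,195)–(72,268) and (175,182)–(185,248). I'll measure from this view.

```bash
python3 - <<'E'
from h import *
im=pickle.load(open("w1.pkl","rb"))
for n,u,z in(("tip",(274,142),.05),("sleeve root",(272,205),.05),("pivotA",(271,222),.05),("screwL",(198,174),.03),("screwR",(22,192),.03),("lineL a",(175,182),.03),("lineL b",(185,248),.03),("lineR a",(50,195),.03),("lineR b",(72,268),.03),("bed corner BL",(213,153),.03),("bed BR",(9,178),.03)):
    w=atz(im,*u,z); p=np.load("poses.npy")[0]; c,s=np.cos(p[2]),np.sin(p[2]); d=w[:2]-p[:2]
    print(n,w.round(4),"bed",np.round([c*d[0]+s*d[1],-s*d[0]+c*d[1]],4))
E
```

```text
tip [0.4237 0.3307 0.05  ] bed [-0.1488  0.1618]
sleeve root [0.4802 0.3181 0.05  ] bed [-0.0915  0.1539]
pivotA [0.4966 0.3141 0.05  ] bed [-0.0748  0.1512]
screwL [0.443  0.2541 0.03  ] bed [-0.1234  0.087 ]
screwR [0.4269 0.0811 0.03  ] bed [-0.1252 -0.0867]
lineL a [0.4464 0.2304 0.03  ] bed [-0.1181  0.0637]
lineL b [0.5161 0.2214 0.03  ] bed [-0.0478  0.0604]
lineR a [0.4352 0.1069 0.03  ] bed [-0.1191 -0.0603]
lineR b [0.5157 0.0989 0.03  ] bed [-0.0383 -0.0617]
bed corner BL [0.4261 0.2729 0.03  ] bed [-0.1417  0.1044]
bed BR [0.4112 0.0745 0.03  ] bed [-0.1404 -0.0946]
```

```bash
python3 go.py 0.451 0.3245 0.051 167.5
python3 -m inch '[{"gripper":50,"travel":[0,0.09,0.2],"spin":0.02},{"gripper":50,"travel":[0,0,0.3],"spin":0},{"gripper":50,"travel":[0,0,0.3],"spin":0},{"gripper":50,"travel":[0,0,0.3],"spin":0},{"gripper":50,"travel":[0,0,0.3],"spin":0},{"gripper":50,"travel":[0,0,0.2],"spin":0},{"gripper":50,"travel":[0,0,0],"spin":0},{"gripper":50,"travel":[0,0,0],"spin":0}]'
python3 go.py 0.451 0.3245 0.051 167.5
```

```text
t4.82 grasp [0.4517 0.3165 0.225 ] tcpz 0.380 yaw 168.5 tilt 0.0087 F [0.4 0.4 0.6] op 0.702 gf 0.0 q7 0.41
shift now (10cm) [0.012 0.087 1.74 ]
spin total 0.017 (60deg) shift after spin [0.013 0.087 1.74 ]
clock: 5.48
tcp_pos: [0.4566, 0.3278, 0.2247]
ee_rot: [0.349, 3.122, 0.001]
contact_force: [-0.1, -0.8, 0.6]
opening: 0.582
gripper_force: 0.0
t5.48 grasp [0.4566 0.3279 0.0697] tcpz 0.225 yaw 167.3 tilt 0.0006 F [-0.1 -0.8  0.6] op 0.582 gf 0.0 q7 0.22
shift now (10cm) [ 0.048 -0.045  0.187]
spin total -0.004 (60deg) shift after spin [ 0.048 -0.045  0.187]
```

```bash

python3 -m inch '[{"gripper":50,"travel":[0.05,-0.045,0.18],"spin":0},{"gripper":50,"travel":[0,0,0],"spin":0},{"gripper":8,"travel":[0,0,0],"spin":0},{"gripper":8,"travel":[0,0,0],"spin":0},{"gripper":8,"travel":[0,0,0],"spin":0},{"gripper":8,"travel":[0,0,0],"spin":0},{"gripper":8,"travel":[0,0,0],"spin":0},{"gripper":8,"travel":[0,0,0],"spin":0}]' 40
python3 go.py
```

```text
clock: 6.15
tcp_pos: [0.4508, 0.3251, 0.2075]
ee_rot: [0.346, 3.12, 0.002]
contact_force: [-0.5, -2.0, 7.0]
opening: 0.13
gripper_force: 41.5
t6.15 grasp [0.4513 0.3253 0.0525] tcpz 0.208 yaw 167.3 tilt 0.0032 F [-0.5 -2.   7. ] op 0.130 gf 41.5 q7 0.19
```

```bash

python3 -m inch '[{"gripper":8,"travel":[-0.002,0.049,0],"spin":0.078},{"gripper":8,"travel":[-0.002,0.049,0],"spin":0.078},{"gripper":8,"travel":[-0.002,0.049,0],"spin":0.078},{"gripper":8,"travel":[-0.002,0.049,0],"spin":0.078},{"gripper":8,"travel":[-0.002,0.049,0],"spin":0.078},{"gripper":8,"travel":[-0.002,0.049,0],"spin":0.078},{"gripper":8,"travel":[-0.002,0.049,0],"spin":0.078},{"gripper":8,"travel":[-0.002,0.049,0],"spin":0.078}]'
python3 -m inch '[{"gripper":8,"travel":[0,0,0],"spin":0},{"gripper":8,"travel":[0,0,0],"spin":0}]'
python3 go.py 0.471 0.3575 0.052 130
```

```text
clock: 6.82
tcp_pos: [0.4706, 0.3579, 0.2076]
ee_rot: [1.335, 2.842, 0.001]
contact_force: [-0.7, -2.2, 8.1]
opening: 0.128
gripper_force: 41.6
clock: 6.98
tcp_pos: [0.471, 0.3581, 0.2076]
ee_rot: [1.333, 2.843, 0.003]
contact_force: [-0.6, 0.3, 6.0]
opening: 0.127
gripper_force: 41.5
t6.98 grasp [0.4714 0.3583 0.0526] tcpz 0.208 yaw 129.8 tilt 0.0027 F [-0.6  0.3  6. ] op 0.127 gf 41.5 q7 -0.40
shift now (10cm) [-0.004 -0.008  0.006]
spin total -0.004 (60deg) shift after spin [-0.004 -0.008  0.006]
```

```bash

python3 -m inch '[{"gripper":45,"travel":[0,0,0],"spin":0},{"gripper":45,"travel":[0,0,0],"spin":0},{"gripper":45,"travel":[0,0,0],"spin":0},{"gripper":45,"travel":[0,0,0],"spin":0},{"gripper":45,"travel":[0,0,-0.2],"spin":0},{"gripper":45,"travel":[0,0,-0.35],"spin":0},{"gripper":45,"travel":[0,0,-0.35],"spin":0},{"gripper":45,"travel":[0,0,-0.35],"spin":0}]'
python3 -m inch '[{"gripper":45,"travel":[0,0,-0.35],"spin":0},{"gripper":45,"travel":[0,0,-0.35],"spin":0},{"gripper":45,"travel":[0,0,-0.35],"spin":0},{"gripper":45,"travel":[0,0,-0.35],"spin":0},{"gripper":45,"travel":[0,0,-0.3],"spin":0},{"gripper":45,"travel":[0,0,0],"spin":0},{"gripper":45,"travel":[0,0,0],"spin":0}]'
python3 go.py 0.59 -0.1 0.36 111
python3 - <<'E'
from cell import eyes
import cv2,pickle
im=eyes.get_image("wrist"); cv2.imwrite("pics/w2.png",im["frame"][...,::-1])
pickle.dump(im,open("w2.pkl","wb"))
E
```

```text
clock: 7.65
tcp_pos: [0.4695, 0.3569, 0.3312]
ee_rot: [-1.329, -2.845, 0.003]
contact_force: [0.1, 0.3, 0.8]
opening: 0.525
gripper_force: 0.0
clock: 8.23
tcp_pos: [0.4699, 0.3579, 0.5032]
ee_rot: [1.329, 2.844, 0.007]
contact_force: [0.4, 0.6, -0.2]
opening: 0.527
gripper_force: 0.0
t8.23 grasp [0.4705 0.3584 0.3482] tcpz 0.503 yaw 129.9 tilt 0.0049 F [ 0.4  0.6 -0.2] op 0.527 gf 0.0 q7 -0.19
shift now (10cm) [-4.283 -2.023 -0.126]
spin total 0.315 (60deg) shift after spin [-4.707 -0.526 -0.126]
```

View pics/w2.png

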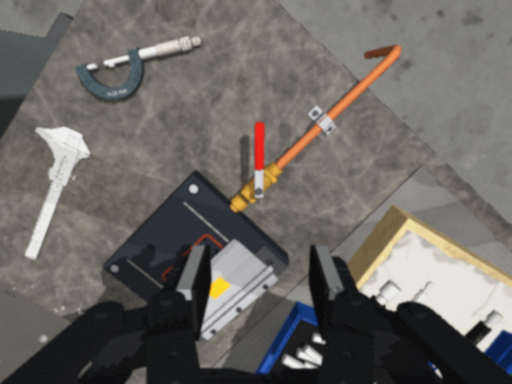

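The lever runs from (260,124) to (259,190) and the pipe lies at 45° to it, so the valve is half open. Now to the strip, round the far side of the block.

```bash

python3 -m inch '[{"gripper":45,"travel":[-0.31,-0.15,0],"spin":0},{"gripper":45,"travel":[-0.31,-0.15,0],"spin":0},{"gripper":45,"travel":[-0.31,-0.15,0],"spin":0},{"gripper":45,"travel":[-0.31,-0.15,0],"spin":0},{"gripper":45,"travel":[-0.31,-0.15,0],"spin":0},{"gripper":45,"travel":[-0.31,-0.15,0],"spin":0},{"gripper":45,"travel":[-0.31,-0.15,0],"spin":0},{"gripper":45,"travel":[-0.31,-0.15,0],"spin":0}]'
python3 -m inch '[{"gripper":45,"travel":[-0.31,-0.15,0],"spin":0},{"gripper":45,"travel":[-0.31,-0.15,0],"spin":0},{"gripper":45,"travel":[-0.31,-0.15,0],"spin":0},{"gripper":45,"travel":[-0.31,-0.15,0],"spin":0},{"gripper":45,"travel":[-0.31,-0.15,0],"spin":0},{"gripper":45,"travel":[0,0,0],"spin":0.105},{"gripper":45,"travel":[0,0,0],"spin":0.105},{"gripper":45,"travel":[0,0,0],"spin":0.105}]'
python3 go.py 0.468 -0.3126 0.25 110.8
```

```text
clock: 8.95
tcp_pos: [0.5364, 0.0878, 0.4982]
ee_rot: [-1.329, -2.842, 0.004]
contact_force: [1.9, 1.3, 0.3]
opening: 0.529
gripper_force: 0.0
clock: 9.62
tcp_pos: [0.5782, -0.0787, 0.4974]
ee_rot: [-1.787, -2.577, 0.003]
contact_force: [0.5, 0.0, -0.3]
opening: 0.529
gripper_force: 0.0
t9.62 grasp [ 0.5774 -0.0785  0.3424] tcpz 0.497 yaw 110.5 tilt 0.0057 F [ 0.5  0.  -0.3] op 0.529 gf 0.0 q7 0.33
shift now (10cm) [-1.812 -1.84   0.928]
spin total -0.005 (60deg) shift after spin [-1.803 -1.849  0.928]
```

```bash

python3 -m inch '[{"gripper":40,"travel":[-0.3,-0.11,0],"spin":0},{"gripper":40,"travel":[-0.3,-0.11,0],"spin":0},{"gripper":40,"travel":[-0.3,-0.11,0],"spin":0},{"gripper":40,"travel":[-0.3,-0.11,0],"spin":0},{"gripper":40,"travel":[-0.3,-0.11,0],"spin":0},{"gripper":40,"travel":[-0.3,-0.2,0],"spin":0},{"gripper":40,"travel":[0,-0.3,0.1],"spin":0},{"gripper":40,"travel":[0,-0.3,0.2],"spin":0}]'
python3 -m inch '[{"gripper":40,"travel":[0,-0.2,0.3],"spin":0},{"gripper":40,"travel":[0,0,0],"spin":0},{"gripper":40,"travel":[0,0,0],"spin":0},{"gripper":40,"travel":[0,0,0],"spin":0}]'
python3 go.py 0.468 -0.3126 0.03 110.8
python3 - <<'E'
from cell import eyes
import cv2,pickle
im=eyes.get_image("wrist"); cv2.imwrite("pics/w3.png",cv2.resize(im["frame"][...,::-1],(768,576),interpolation=cv2.INTER_CUBIC))
pickle.dump(im,open("w3.pkl","wb"))
E
```

```text
clock: 10.28
tcp_pos: [0.5165, -0.2964, 0.4697]
ee_rot: [1.783, 2.586, 0.001]
contact_force: [0.8, -0.3, 0.7]
opening: 0.47
gripper_force: 0.0
clock: 10.62
tcp_pos: [0.4988, -0.3001, 0.4397]
ee_rot: [-1.778, -2.588, -0.001]
contact_force: [0.0, -0.2, 1.3]
opening: 0.471
gripper_force: 0.0
t10.62 grasp [ 0.4987 -0.2998  0.2847] tcpz 0.440 yaw 111.0 tilt 0.0019 F [ 0.  -0.2  1.3] op 0.471 gf 0.0 q7 0.76
shift now (10cm) [-0.014 -0.332  2.547]
spin total 0.004 (60deg) shift after spin [-0.015 -0.332  2.547]
```

View pics/w3.png

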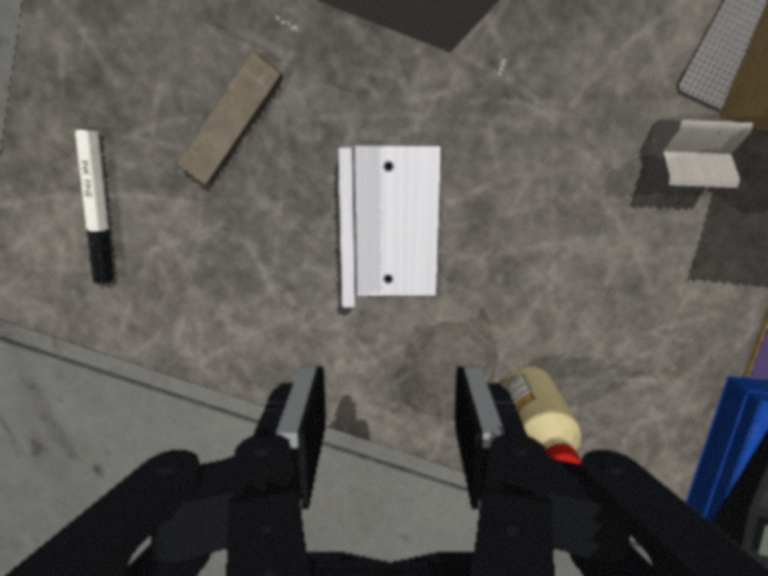

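The strip is clear in the wrist view. The rib's top corners are at (340,149), (352,147), (343,307) and (355,306), and the front corners at (440,146) and (437,296).

```bash
python3 - <<'E'
from h import *
im=pickle.load(open("w3.pkl","rb"))
px=(np.array([(340,149),(352,147),(343,307),(355,306),(440,146),(437,296)],float)+.5)/1.5-.5
P=[(-.0375,.06,.032),(-.0275,.06,.032),(-.0375,-.06,.032),(-.0275,-.06,.032),(.0375,.06,.004),(.0375,-.06,.004)]
p,r=fit(im,px,P,0,[.4985,-.301,0.36]); print("strip",p,np.degrees(p[2]),np.round(r,1).tolist()); g=W(p,[(-.0325,0,.032)],0)[0]; print("rib",g)
b=np.load("poses.npy"); print(b[1])
E
python3 go.py 0.468 -0.3126 0.03 110.8
```

```text
strip [ 0.49952829 -0.30063821  0.36426022] 20.870573300684146 [[-1.1, -0.9], [0.4, 0.4], [-0.1, 0.2], [0.4, 0.8], [0.7, -0.2], [-0.5, -0.2]]
rib [ 0.4691607 -0.3122166  0.032    ]
[ 0.49853082 -0.30102917  0.36254919]
t10.67 grasp [ 0.5002 -0.2997  0.2863] tcpz 0.441 yaw 111.1 tilt 0.0020 F [1.4 1.1 1.3] op 0.468 gf 0.0 q7 0.76
shift now (10cm) [-0.003 -0.352  2.562]
spin total 0.005 (60deg) shift after spin [-0.005 -0.352  2.562]
```

```bash

python3 -m inch '[{"gripper":40,"travel":[0,-0.175,0.2],"spin":0.005},{"gripper":40,"travel":[0,-0.17,0.3],"spin":0},{"gripper":40,"travel":[0,0,0.35],"spin":0},{"gripper":40,"travel":[0,0,0.35],"spin":0},{"gripper":40,"travel":[0,0,0.35],"spin":0},{"gripper":40,"travel":[0,0,0.35],"spin":0},{"gripper":40,"travel":[0,0,0],"spin":0},{"gripper":40,"travel":[0,0,0],"spin":0}]'
python3 go.py 0.4687 -0.3124 0.027 110.8
```

```text
clock: 11.33
tcp_pos: [0.4674, -0.3119, 0.2502]
ee_rot: [-1.783, -2.584, -0.002]
contact_force: [0.3, -0.6, 0.6]
opening: 0.468
gripper_force: 0.0
t11.33 grasp [ 0.4672 -0.3116  0.0952] tcpz 0.250 yaw 110.8 tilt 0.0025 F [ 0.3 -0.6  0.6] op 0.468 gf 0.0 q7 0.73
shift now (10cm) [-0.015  0.012  0.682]
spin total 0.000 (60deg) shift after spin [-0.015  0.012  0.682]
```

```bash

python3 -m inch '[{"gripper":40,"travel":[-0.015,0.012,0.25],"spin":0},{"gripper":40,"travel":[0,0,0.25],"spin":0},{"gripper":40,"travel":[0,0,0.13],"spin":0},{"gripper":40,"travel":[0,0,0],"spin":0},{"gripper":40,"travel":[0,0,0],"spin":0}]'
python3 go.py 0.4687 -0.3124 0.027 110.8
```

```text
clock: 11.75
tcp_pos: [0.4691, -0.3141, 0.1893]
ee_rot: [1.785, 2.583, 0.0]
contact_force: [-0.8, -1.1, 0.8]
opening: 0.47
gripper_force: 0.0
t11.75 grasp [ 0.4694 -0.3143  0.0343] tcpz 0.189 yaw 110.7 tilt 0.0024 F [-0.8 -1.1  0.8] op 0.470 gf 0.0 q7 0.69
shift now (10cm) [0.021 0.    0.073]
spin total -0.002 (60deg) shift after spin [0.021 0.    0.073]
```

```bash

python3 -m inch '[{"gripper":40,"travel":[0.02,0,0.073],"spin":0},{"gripper":40,"travel":[0,0,0],"spin":0},{"gripper":4,"travel":[0,0,0],"spin":0},{"gripper":4,"travel":[0,0,0],"spin":0},{"gripper":4,"travel":[0,0,0],"spin":0},{"gripper":4,"travel":[0,0,0],"spin":0},{"gripper":4,"travel":[0,0,0],"spin":0},{"gripper":4,"travel":[0,0,0],"spin":0}]' 60
python3 go.py 0.4687 -0.3124 0.027 110.8
```

```text
clock: 12.42
tcp_pos: [0.4677, -0.3122, 0.1813]
ee_rot: [1.786, 2.583, 0.0]
contact_force: [-1.0, 0.8, 5.5]
opening: 0.103
gripper_force: 59.7
t12.42 grasp [ 0.468  -0.3123  0.0263] tcpz 0.181 yaw 110.7 tilt 0.0016 F [-1.   0.8  5.5] op 0.103 gf 59.7 q7 0.69
shift now (10cm) [-0.003  0.007 -0.007]
spin total -0.002 (60deg) shift after spin [-0.003  0.007 -0.007]
```

```bash

python3 -m inch '[{"gripper":4,"travel":[0,0,-0.1],"spin":0},{"gripper":4,"travel":[0,0,-0.25],"spin":0},{"gripper":4,"travel":[0,0,-0.35],"spin":0},{"gripper":4,"travel":[0,0,-0.35],"spin":0},{"gripper":4,"travel":[0,0,-0.35],"spin":0},{"gripper":4,"travel":[0,0,-0.35],"spin":0},{"gripper":4,"travel":[0,0,-0.35],"spin":0},{"gripper":4,"travel":[0,0,-0.35],"spin":0}]'
python3 -m inch '[{"gripper":4,"travel":[0,0.2,-0.35],"spin":0},{"gripper":4,"travel":[0,0.3,-0.3],"spin":0},{"gripper":4,"travel":[0,0.3,-0.2],"spin":0},{"gripper":4,"travel":[0.2,0.2,0],"spin":0},{"gripper":4,"travel":[0.3,0.1,0],"spin":0},{"gripper":4,"travel":[0.3,0.1,0],"spin":0},{"gripper":4,"travel":[0.3,0.1,0],"spin":0},{"gripper":4,"travel":[0.3,0.1,0],"spin":0}]'
python3 go.py 0.57 0 0.34 85.2
```

```text
clock: 13.08
tcp_pos: [0.4661, -0.3115, 0.4265]
ee_rot: [-1.785, -2.582, 0.0]
contact_force: [-0.4, -0.4, -1.2]
opening: 0.103
gripper_force: 58.9
clock: 13.75
tcp_pos: [0.5473, -0.1302, 0.509]
ee_rot: [-1.785, -2.582, 0.002]
contact_force: [0.3, -0.1, -1.6]
opening: 0.105
gripper_force: 58.9
t13.75 grasp [ 0.547  -0.1302  0.354 ] tcpz 0.509 yaw 110.7 tilt 0.0025 F [ 0.3 -0.1 -1.6] op 0.105 gf 58.9 q7 0.45
shift now (10cm) [1.136 0.676 0.14 ]
spin total 0.425 (60deg) shift after spin [1.316 0.121 0.14 ]
```

```bash

python3 -m inch '[{"gripper":4,"travel":[0.3,0.1,0],"spin":0},{"gripper":4,"travel":[0.3,0.1,0],"spin":0},{"gripper":4,"travel":[0.3,0,0],"spin":0},{"gripper":4,"travel":[0.3,0,0],"spin":0.106},{"gripper":4,"travel":[0.3,0,0],"spin":0.106},{"gripper":4,"travel":[0.3,0,0],"spin":0.106},{"gripper":4,"travel":[0.3,0,0],"spin":0.106},{"gripper":4,"travel":[0.3,-0.1,0],"spin":0}]'
python3 -m inch '[{"gripper":4,"travel":[0.2,-0.2,0],"spin":0},{"gripper":4,"travel":[0,-0.2,0],"spin":0},{"gripper":4,"travel":[0,0,0],"spin":0},{"gripper":4,"travel":[0,0,0],"spin":0}]'
python3 go.py 0.4293 0.1683 0.15 85.2
```

```text
clock: 14.42
tcp_pos: [0.504, 0.1078, 0.5092]
ee_rot: [-2.317, -2.122, 0.002]
contact_force: [1.4, -0.4, -1.9]
opening: 0.102
gripper_force: 58.9
clock: 14.75
tcp_pos: [0.4651, 0.1308, 0.5094]
ee_rot: [2.309, 2.129, -0.003]
contact_force: [1.6, -0.2, -1.7]
opening: 0.102
gripper_force: 59.0
t14.75 grasp [0.465  0.1305 0.3544] tcpz 0.509 yaw 85.3 tilt 0.0022 F [ 1.6 -0.2 -1.7] op 0.102 gf 59.0 q7 -0.44
shift now (10cm) [ 0.352 -0.386  2.043]
spin total 0.002 (60deg) shift after spin [ 0.351 -0.386  2.043]
```

```bash

python3 -m inch '[{"gripper":4,"travel":[0.17,-0.2,0],"spin":0},{"gripper":4,"travel":[0.17,-0.2,0.1],"spin":0},{"gripper":4,"travel":[0,0,0.3],"spin":0},{"gripper":4,"travel":[0,0,0.3],"spin":0},{"gripper":4,"travel":[0,0,0.3],"spin":0},{"gripper":4,"travel":[0,0,0.3],"spin":0},{"gripper":4,"travel":[0,0,0.3],"spin":0},{"gripper":4,"travel":[0,0,0.3],"spin":0}]'
python3 -m inch '[{"gripper":4,"travel":[0,0,0.3],"spin":0},{"gripper":4,"travel":[0,0,0.2],"spin":0},{"gripper":4,"travel":[0,0,0],"spin":0},{"gripper":4,"travel":[0,0,0],"spin":0},{"gripper":4,"travel":[0,0,0],"spin":0}]'
python3 go.py 0.4293 0.1683 0.06 85.2
python3 - <<'E'
from cell import eyes
import cv2,pickle,numpy as np
w=eyes.get_image("wrist"); t=eyes.get_image("top"); pickle.dump((w,t),open("w4.pkl","wb"))
a=cv2.resize(w["frame"][...,::-1],(768,576),interpolation=cv2.INTER_CUBIC)
cv2.imwrite("pics/w4.png",a)
E
```

```text
clock: 15.42
tcp_pos: [0.4302, 0.166, 0.3183]
ee_rot: [2.315, 2.124, 0.0]
contact_force: [0.4, -1.0, -2.1]
opening: 0.104
gripper_force: 59.1
clock: 15.83
tcp_pos: [0.4306, 0.1674, 0.2709]
ee_rot: [2.313, 2.125, 0.003]
contact_force: [0.3, 0.3, -1.1]
opening: 0.101
gripper_force: 58.8
t15.83 grasp [0.4309 0.1675 0.1159] tcpz 0.271 yaw 85.2 tilt 0.0020 F [ 0.3  0.3 -1.1] op 0.101 gf 58.8 q7 -0.76
shift now (10cm) [ 0.006 -0.017  0.558]
spin total -0.001 (60deg) shift after spin [ 0.006 -0.017  0.558]
```

View pics/w4.png

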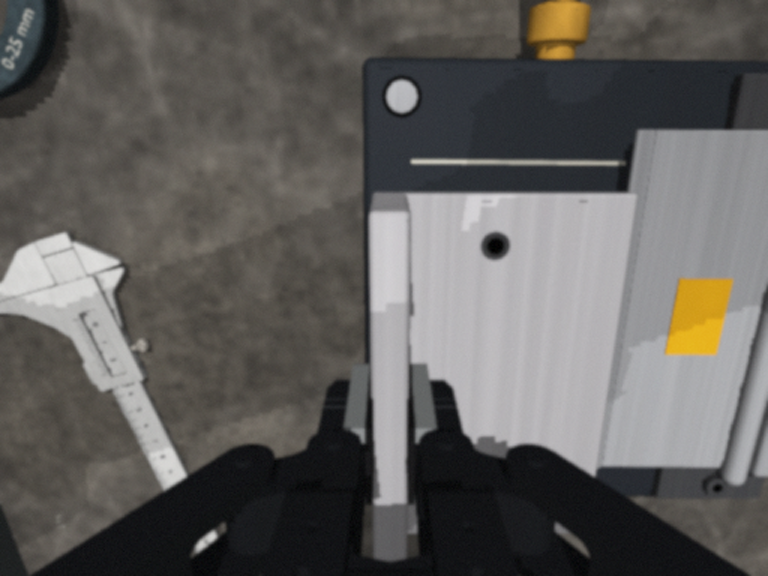

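The view shows the strip in the hand with its flange front corner at (636,194) and the rib's top end at (370–408,210). The left end mark runs (411,161)–(624,163), the leaf's front corners are at (637,130) and (600,467), and the bed screw is at (402,96).

```bash
python3 - <<'E'
from h import *
im,t=pickle.load(open("w4.pkl","rb")); b=np.load("poses.npy")[0]
g=lambda u,z:atz(im,*((np.array(u)+.5)/1.5-.5),z)
def bed(w):
    c,s=np.cos(b[2]),np.sin(b[2]); d=w[:2]-b[:2]; return np.round([c*d[0]+s*d[1],-s*d[0]+c*d[1]],4)
zu=.1159-.0263
for n,u,z in(("lineL a",(411,161),.03),("lineL b",(624,163),.03),("screw",(402,96),.03),("bed side a",(370,60),.03),("bed side b",(700,62),.03),("bed front a",(365,70),.03),("bed front b",(367,190),.03),("leaf +75",(637,130),.041),("leaf -75",(600,467),.041),("strip front+",(636,194),zu+.004),("strip front-",(597,474),zu+.004),("flange side back",(412,193),zu+.004),("rib top back+",(370,210),zu+.032),("rib top front+",(408,210),zu+.032),("rib top front-",(408,503),zu+.032),("rib top back-",(374,503),zu+.032)):
    w=g(u,z); print(n,w.round(4),bed(w))
E
```

```text
lineL a [0.4446 0.2295 0.03  ] [-0.1198  0.0626]
lineL b [0.5288 0.2216 0.03  ] [-0.0352  0.0616]
screw [0.4429 0.2539 0.03  ] [-0.1235  0.0868]
bed side a [0.4319 0.2675 0.03  ] [-0.1355  0.0995]
bed side b [0.5552 0.2565 0.03  ] [-0.0117  0.0986]
bed front a [0.4297 0.2642 0.03  ] [-0.1374  0.0961]
bed front b [0.4261 0.2196 0.03  ] [-0.1374  0.0513]
leaf +75 [0.5282 0.2345 0.041 ] [-0.0369  0.0745]
leaf -75 [0.5209 0.0865 0.041 ] [-0.0321 -0.0737]
strip front+ [0.5051 0.2204 0.0936] [-0.0587  0.0585]
strip front- [0.498  0.1261 0.0936] [-0.0581 -0.0361]
flange side back [0.4421 0.2261 0.0936] [-0.122  0.059]
rib top back+ [0.4313 0.227  0.1216] [-0.1329  0.0591]
rib top front+ [0.44   0.2263 0.1216] [-0.1241  0.0591]
rib top front- [0.4339 0.1439 0.1216] [-0.1234 -0.0235]
rib top back- [0.4244 0.1447 0.1216] [-0.133  -0.0235]
```

```bash

python3 -m inch '[{"gripper":4,"travel":[0.012,0,0.15],"spin":0},{"gripper":4,"travel":[0,0,0.15],"spin":0},{"gripper":4,"travel":[0,0,0.15],"spin":0},{"gripper":4,"travel":[0,0,0.08],"spin":0},{"gripper":4,"travel":[0,0,0],"spin":0},{"gripper":4,"travel":[0,0,0],"spin":0},{"gripper":4,"travel":[0,0,0],"spin":0}]'
python3 go.py 0.43 0.168 0.0563 85.2
```

```text
clock: 16.52
tcp_pos: [0.4303, 0.1691, 0.218]
ee_rot: [2.311, 2.126, 0.004]
contact_force: [-0.1, 0.8, -1.1]
opening: 0.102
gripper_force: 59.0
t16.52 grasp [0.4306 0.1692 0.063 ] tcpz 0.218 yaw 85.2 tilt 0.0025 F [-0.1  0.8 -1.1] op 0.102 gf 59.0 q7 -0.85
shift now (10cm) [-0.012 -0.005  0.067]
spin total 0.001 (60deg) shift after spin [-0.012 -0.005  0.067]
```

```bash

python3 -m inch '[{"gripper":4,"travel":[0,0,0.03],"spin":0},{"gripper":4,"travel":[0,0,0.025],"spin":0},{"gripper":4,"travel":[0,0,0],"spin":0},{"gripper":4,"travel":[0,0,0],"spin":0}]'
python3 -m inch '[{"gripper":4,"travel":[0,0,0.01],"spin":0},{"gripper":4,"travel":[0,0,0],"spin":0},{"gripper":4,"travel":[0,0,0],"spin":0}]'
python3 -m inch '[{"gripper":4,"travel":[0,0,0.01],"spin":0},{"gripper":4,"travel":[0,0,0],"spin":0},{"gripper":4,"travel":[0,0,0],"spin":0}]'
python3 go.py 0.43 0.168 0.0563 85.2
```

```text
clock: 16.85
tcp_pos: [0.4294, 0.1687, 0.2114]
ee_rot: [2.312, 2.127, -0.0]
contact_force: [0.1, -0.0, -0.8]
opening: 0.106
gripper_force: 59.0
clock: 17.1
tcp_pos: [0.4296, 0.1689, 0.2112]
ee_rot: [2.311, 2.127, -0.001]
contact_force: [-2.7, -1.7, 6.1]
opening: 0.106
gripper_force: 60.2
clock: 17.35
tcp_pos: [0.4296, 0.1691, 0.2112]
ee_rot: [2.311, 2.126, -0.003]
contact_force: [-4.5, -2.8, 16.3]
opening: 0.107
gripper_force: 61.5
t17.35 grasp [0.4296 0.1687 0.0562] tcpz 0.211 yaw 85.2 tilt 0.0024 F [-4.5 -2.8 16.3] op 0.107 gf 61.5 q7 -0.86
shift now (10cm) [-0.007  0.005 -0.001]
spin total 0.000 (60deg) shift after spin [-0.007  0.005 -0.001]
```

```bash

python3 -m inch '[{"gripper":4,"travel":[0,0.03,-0.01],"spin":0},{"gripper":4,"travel":[0,0.05,0],"spin":0},{"gripper":4,"travel":[0,0.06,0],"spin":0},{"gripper":4,"travel":[0,0.06,0],"spin":0},{"gripper":4,"travel":[0,0.06,0],"spin":0},{"gripper":4,"travel":[0,0.06,0],"spin":0},{"gripper":4,"travel":[0,0.05,0],"spin":0},{"gripper":4,"travel":[0,0.03,0],"spin":0}]'
python3 go.py 0.4891 0.1633 0.0563 85.2
python3 -m inch '[{"gripper":4,"travel":[0,0.03,0],"spin":0},{"gripper":4,"travel":[0,0.03,0],"spin":0},{"gripper":4,"travel":[0,0.03,0],"spin":0},{"gripper":4,"travel":[0,0,0],"spin":0}]'
python3 go.py 0.4891 0.1633 0.0563 85.2
```

```text
clock: 18.02
tcp_pos: [0.4676, 0.1672, 0.2112]
ee_rot: [-2.308, -2.127, 0.006]
contact_force: [-10.7, 0.0, 14.0]
opening: 0.102
gripper_force: 61.3
t18.02 grasp [0.4668 0.1672 0.0562] tcpz 0.211 yaw 85.3 tilt 0.0048 F [-10.7   0.   14. ] op 0.102 gf 61.3 q7 -0.83
shift now (10cm) [-0.02   0.225 -0.002]
spin total 0.002 (60deg) shift after spin [-0.02   0.225 -0.002]
clock: 18.35
tcp_pos: [0.4769, 0.1665, 0.2112]
ee_rot: [-2.308, -2.128, 0.004]
contact_force: [-7.5, 1.3, 10.8]
opening: 0.108
gripper_force: 60.9
t18.35 grasp [0.4764 0.1665 0.0562] tcpz 0.211 yaw 85.3 tilt 0.0035 F [-7.5  1.3 10.8] op 0.108 gf 60.9 q7 -0.82
shift now (10cm) [-0.021  0.13  -0.001]
spin total 0.002 (60deg) shift after spin [-0.021  0.13  -0.001]
```

```bash

python3 -m inch '[{"gripper":4,"travel":[-0.01,0.03,-0.003],"spin":0},{"gripper":4,"travel":[-0.01,0.03,0],"spin":0},{"gripper":4,"travel":[-0.005,0.02,0],"spin":0},{"gripper":4,"travel":[0,0,0],"spin":0}]'
python3 go.py 0.4891 0.1633 0.0563 85.2
python3 -m inch '[{"gripper":4,"travel":[0,0.02,0],"spin":0},{"gripper":4,"travel":[0,0.02,0],"spin":0},{"gripper":4,"travel":[0,0,0],"spin":0}]'
python3 go.py 0.4891 0.1633 0.0563 85.2
```

```text
clock: 18.68
tcp_pos: [0.4864, 0.1623, 0.2113]
ee_rot: [-2.311, -2.127, -0.001]
contact_force: [-2.3, 1.9, 5.9]
opening: 0.098
gripper_force: 60.0
t18.68 grasp [0.4864 0.1625 0.0563] tcpz 0.211 yaw 85.2 tilt 0.0010 F [-2.3  1.9  5.9] op 0.098 gf 60.0 q7 -0.81
shift now (10cm) [ 0.011  0.026 -0.   ]
spin total 0.001 (60deg) shift after spin [ 0.011  0.026 -0.   ]
clock: 18.93
tcp_pos: [0.4886, 0.1624, 0.2112]
ee_rot: [-2.309, -2.127, 0.006]
contact_force: [-8.2, 0.6, 11.1]
opening: 0.104
gripper_force: 60.8
t18.93 grasp [0.4879 0.1624 0.0562] tcpz 0.211 yaw 85.3 tilt 0.0044 F [-8.2  0.6 11.1] op 0.104 gf 60.8 q7 -0.80
shift now (10cm) [ 0.01   0.011 -0.001]
spin total 0.002 (60deg) shift after spin [ 0.01   0.011 -0.001]
```

```bash
for i in 1 2; do :; done
python3 -m inch '[{"gripper":4,"travel":[0,0.015,0],"spin":0},{"gripper":4,"travel":[0,0,0],"spin":0},{"gripper":4,"travel":[0,0,0],"spin":0}]'
python3 -m inch '[{"gripper":4,"travel":[0,0.015,0],"spin":0},{"gripper":4,"travel":[0,0,0],"spin":0},{"gripper":4,"travel":[0,0,0],"spin":0}]'
python3 -m inch '[{"gripper":4,"travel":[0,0.015,0],"spin":0},{"gripper":4,"travel":[0,0,0],"spin":0},{"gripper":4,"travel":[0,0,0],"spin":0}]'
python3 go.py 0.4891 0.1633 0.0563 85.2
```

```text
clock: 19.18
tcp_pos: [0.4898, 0.1623, 0.2112]
ee_rot: [-2.309, -2.127, 0.006]
contact_force: [-8.7, 0.9, 10.5]
opening: 0.101
gripper_force: 60.9
clock: 19.43
tcp_pos: [0.4903, 0.1625, 0.2112]
ee_rot: [-2.307, -2.126, 0.01]
contact_force: [-9.9, 0.7, 14.9]
opening: 0.107
gripper_force: 61.4
clock: 19.68
tcp_pos: [0.4908, 0.1626, 0.2112]
ee_rot: [-2.306, -2.126, 0.014]
contact_force: [-14.1, 0.3, 18.5]
opening: 0.105
gripper_force: 61.9
t19.68 grasp [0.4892 0.1622 0.0562] tcpz 0.211 yaw 85.3 tilt 0.0102 F [-14.1   0.3  18.5] op 0.105 gf 61.9 q7 -0.80
shift now (10cm) [ 0.01  -0.002 -0.001]
spin total 0.002 (60deg) shift after spin [ 0.01  -0.002 -0.001]
```

```bash

python3 -m inch '[{"gripper":4,"travel":[0,0,-0.012],"spin":0},{"gripper":4,"travel":[0,0,0],"spin":0},{"gripper":4,"travel":[0,0,0],"spin":0}]'
python3 go.py
python3 -m inch '[{"gripper":4,"travel":[0,0.01,0],"spin":0},{"gripper":4,"travel":[0,0,0],"spin":0},{"gripper":4,"travel":[0,0,0],"spin":0}]'
python3 go.py
python3 - <<'E'
from cell import eyes
import cv2,pickle,numpy as np
w=eyes.get_image("wrist"); t=eyes.get_image("top"); pickle.dump((w,t),open("w5.pkl","wb"))
cv2.imwrite("pics/w5.png",cv2.resize(w["frame"][...,::-1],(768,576),interpolation=cv2.INTER_CUBIC))
E
```

```text
clock: 19.93
tcp_pos: [0.491, 0.1626, 0.2113]
ee_rot: [-2.307, -2.124, 0.01]
contact_force: [-11.0, 1.9, 8.3]
opening: 0.1
gripper_force: 60.6
t19.93 grasp [0.4896 0.1625 0.0563] tcpz 0.211 yaw 85.3 tilt 0.0089 F [-11.    1.9   8.3] op 0.100 gf 60.6 q7 -0.80
clock: 20.18
tcp_pos: [0.4913, 0.1627, 0.2112]
ee_rot: [-2.306, -2.124, 0.014]
contact_force: [-13.0, 2.1, 10.2]
opening: 0.104
gripper_force: 61.0
t20.18 grasp [0.4896 0.1625 0.0562] tcpz 0.211 yaw 85.3 tilt 0.0110 F [-13.    2.1  10.2] op 0.104 gf 61.0 q7 -0.80
```

View pics/w5.png

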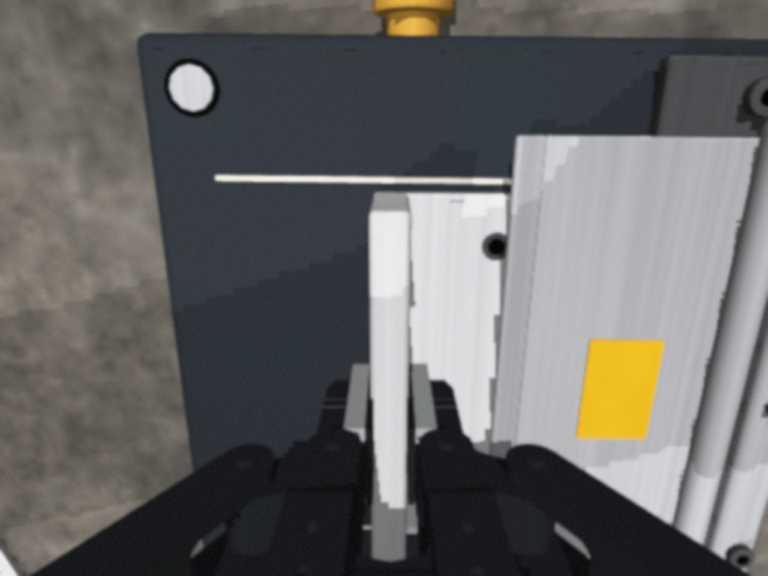

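The strip is under the leaf. The end mark runs (214,178)–(508,182) and the flange's side edge (410,193)–(508,194). The lateral-to-normal force ratio of 1.3, up from 0.76 when only sliding, says the edge is on the stop. Next I'll check centring and squareness.

```bash
python3 - <<'E'
from h import *
im,t=pickle.load(open("w5.pkl","rb")); b=np.load("poses.npy")[0]
def bed(w):
    c,s=np.cos(b[2]),np.sin(b[2]); d=w[:2]-b[:2]; return np.round([c*d[0]+s*d[1],-s*d[0]+c*d[1]],4)
for n,u,z in(("lineL a",(214,178),.03),("lineL b",(508,182),.03),("screw",(191,88),.03),("side a",(160,37),.03),("side b",(660,37),.03),("front a",(142,50),.03),("front b",(190,440),.03),("leaf+",(514,136),.041),("flange a",(412,193.5),.034),("flange b",(508,194.5),.034),("rib f+",(409,211),.062),("rib b+",(370,211),.062),("rib f-",(407,503),.062)):
    w=atz(im,*((np.array(u)+.5)/1.5-.5),z); print(n,w.round(4),bed(w))
E
```

```text
lineL a [0.4439 0.2294 0.03  ] [-0.1204  0.0625]
lineL b [0.528  0.2215 0.03  ] [-0.036   0.0614]
screw [0.4422 0.2539 0.03  ] [-0.1241  0.0867]
side a [0.4365 0.2671 0.03  ] [-0.1309  0.0994]
side b [0.5682 0.256  0.03  ] [0.0013 0.0992]
front a [0.431  0.2643 0.03  ] [-0.1362  0.0963]
front b [0.4189 0.1428 0.03  ] [-0.1383 -0.0259]
leaf+ [0.5275 0.2347 0.041 ] [-0.0376  0.0745]
flange a [0.5003 0.221  0.034 ] [-0.0635  0.0587]
flange b [0.5272 0.2185 0.034 ] [-0.0366  0.0585]
rib f+ [0.4988 0.2212 0.062 ] [-0.0651  0.0587]
rib b+ [0.4898 0.2219 0.062 ] [-0.074   0.0587]
rib f- [0.4925 0.139  0.062 ] [-0.0647 -0.0236]
```

```bash

python3 -m inch '[{"gripper":4,"travel":[0,0.015,-0.004],"spin":0},{"gripper":4,"travel":[0,0,0],"spin":0},{"gripper":4,"travel":[0,0,0],"spin":0}]'
python3 -m inch '[{"gripper":4,"travel":[0,0.015,-0.004],"spin":0},{"gripper":4,"travel":[0,0,0],"spin":0},{"gripper":4,"travel":[0,0,0],"spin":0}]'
python3 go.py
```

```text
clock: 20.53
tcp_pos: [0.4917, 0.1628, 0.2113]
ee_rot: [-2.304, -2.123, 0.017]
contact_force: [-15.0, 1.7, 11.7]
opening: 0.108
gripper_force: 61.1
clock: 20.78
tcp_pos: [0.4923, 0.1629, 0.2114]
ee_rot: [-2.303, -2.123, 0.02]
contact_force: [-16.4, 2.7, 12.7]
opening: 0.1
gripper_force: 61.3
t20.78 grasp [0.4898 0.1626 0.0564] tcpz 0.211 yaw 85.3 tilt 0.0160 F [-16.4   2.7  12.7] op 0.100 gf 61.3 q7 -0.79
```

```bash

python3 -m inch '[{"gripper":4,"travel":[0,-0.015,0],"spin":0},{"gripper":4,"travel":[0,-0.015,0.004],"spin":0},{"gripper":4,"travel":[0,0,0.004],"spin":0},{"gripper":4,"travel":[0,0,0],"spin":0},{"gripper":4,"travel":[0,0,0],"spin":0},{"gripper":4,"travel":[0,0,0],"spin":0}]'
python3 go.py
```

```text
clock: 21.28
tcp_pos: [0.4913, 0.1627, 0.2113]
ee_rot: [-2.306, -2.124, 0.013]
contact_force: [-13.2, 1.9, 10.9]
opening: 0.098
gripper_force: 60.9
t21.28 grasp [0.4897 0.1626 0.0563] tcpz 0.211 yaw 85.3 tilt 0.0106 F [-13.2   1.9  10.9] op 0.098 gf 60.9 q7 -0.80
```

```bash
python3 -c "
from cell import manip
print(manip.finish_job())"
```

```text
the job is handed in; nothing more can be done
None
```

The job is handed in; no verdict came back. The valve lever is at about half open, and the strip is butted against the stop under the leaf, about 1 mm off centre and square. I'm still gripping the rib at about 61 N and pressing down with about 11 N; I had no direct reading of the leaf's angle.

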